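Load the sprung tray lift and add the data logger

ROBOT

A 7-joint arm with a two-finger parallel gripper is mounted at the origin on the work surface. World frame = base frame: x ahead of the robot, y to its left, z up, the work surface at z = 0. Lengths are in m, angles in rad, forces in N, time in s.
With the tool pointing down it reaches from about 0.35 to 0.9 m from the base axis. Payload 8.1 kg.
Tool frame: the origin (TCP) lies at the centre of the arm's flange, where the gripper is bolted on; the fingertips stand 178 mm ahead of it and the grasp point (between the pads) lies 159 mm ahead of it; z points along the fingers, y is the line along which they close (so a half turn about z gives the same grasp; the last joint's range is limited). The gripper opens to 92 mm and grips with 3 to 60 N. Pads are 19 mm wide; open, the fingers measure 130 mm over their backs; the gripper's body (75 mm by 190 mm) begins 47 mm behind the grasp point.
Start: joints at [1.163, 0.434, 0.025, 1.573, -0.012, 1.134, -0.075], TCP at [0.188, -0.596, 0.405] pointing down, gripper open.
Joint ranges: [-2.62, 2.62], [-0.44, 2.09], [-1.27, 1.32], [0.08, 2.57], [-1.32, 4.46], [0.12, 2], [-2.74, 2.74]. Speed limits (rad/s): [2.22, 2.22, 3.01, 3.01, 3.14, 3.14, 3.14].

INTERFACE

Orientations are given as a rotation vector (axis times angle).
In Python, from cell import arm gives the robot as it stands. The module is installed in compiled form; this text tells all that it offers.
- The arm moves only by the shell command python3 -m inch 'ROWS' [FORCE]. ROWS is text: rows parted by semicolons, each of 5 numbers parted by spaces: the shift along the tool's x, y, z in m, then the turn about the tool's z in rad, then the finger opening in m, from 0 to 0.0918. In form: x y z roll fingers; .... A call has 1 to 5 rows; each row is the pose to reach, as a shift and turn from the pose commanded when the call began, along the tool's axes at that moment; what a row does not reach only later rows make up. A row lasts 1/10 s, in which the tool goes at most 50 mm and 8.59 degrees, less where a joint would pass 70% of its speed; a pose out of reach is approached as far as the arm can. A call with a gripper value outside its range is refused whole. The fingers move at their own pace and stop on an object; FORCE is the grip in N (left out, the last holds). Time passes only in rows, so rows that repeat a pose let the fingers close. It gives the time, the measured TCP pose, the force, the opening and the grip force at its end, in the units of the state.
- arm.observe(): the state, without advancing time (a new reading comes with each control period).
- arm.get_image(name): name is "side" or "top"; returns the picture (480x640x3 uint8, red, green, blue); there is no depth.
- arm.get_calibration(name): a dict with "intrinsics" (3x3 intrinsics, pixels), "pose" (4x4, takes a point from camera to world coordinates). Camera axes: x right, y up, looking along -z (the intrinsics and any distortion apply to the point x, -y, -z); pixel columns grow to the right and rows downward; lengths in m; the calibration is good to about 2 mm. A picture is of the moment at which its call begins. get_calibration takes no time and is no camera call.
- arm.sign_off(): hands the job in; it is judged then, once.
Trained networks look in the newest picture that a camera, given by its name, has taken for a name from the list of things; names that differ only in an ending like _2 or _b are one class to them, and where a whole thing is asked for, a point or a joint stands for the part that bears it (a point fixed in the world has none). Each returns a list of dicts, best first, with "conf" (0 to 1); they miss things now and then, are a little off and sometimes report something else, mostly with a low value. They report only what shows in the picture. A call takes as long as a camera call. They do not tell look-alikes from the thing itself.
- arm.look_for(camera, query): "point" ([row, column] in pixels, amid what is visible of it).
- arm.silhouettes(camera, query): "region" (480x640 bool, what is visible of it) and "point" ([row, column] in pixels, amid what is visible of it).
- arm.place_of(camera, query): "point" ([row, column] in pixels: a listed point, or the origin of a listed thing).
The state is a dict: "clock": time; "joints": joint angles; "dq": joint speeds; "joint_efforts": joint torques, N m; "position": TCP position; "ee_rot": TCP orientation; "force": force on the tool from outside, world axes, zero at the start; "ft_torque": the same for the moment, N m; "width": opening from 0.0 (shut) to 1.0 (fully open); "gripper_force": force on a finger pad.
Only numpy, scipy, OpenCV 4.12 (cv2) and the standard library are available. Lean on these libraries where they do the work, as an engineer would, in place of code of your own. Each camera call takes 0.05 s, during which the arm holds its last target. There are 200 camera calls.

TASK

Load every small carton from the packing bench onto the platform of the sprung tray lift, flat and label up, side by side in a single layer. Once they are all aboard, press the dock's spring ejector fully home so that it pushes the data logger out, take the logger and lay it flat, screen up, on top of the loaded cartons. Let the ejector spring back and leave the other bench things as they are.

Things in the scene. Friction and masses are not known exactly. Their poses are not given: they have to be found in the camera images.
- carton1: small kraft cardboard carton with a tape strip and a blank white label on its top, 50 (x) by 70 (y) by 40 mm high, about 0.18 kg; starts flat on the bench, label up; origin at the centre of its underside, z up. Three to five of the five cartons are present
- carton2: small kraft cardboard carton with a tape strip and a blank white label on its top, 50 (x) by 70 (y) by 40 mm high, about 0.18 kg; starts flat on the bench, label up; origin at the centre of its underside, z up. Three to five of the five cartons are present
- carton3: small kraft cardboard carton with a tape strip and a blank white label on its top, 50 (x) by 70 (y) by 40 mm high, about 0.18 kg; starts flat on the bench, label up; origin at the centre of its underside, z up. Three to five of the five cartons are present
- carton4: small kraft cardboard carton with a tape strip and a blank white label on its top, 50 (x) by 70 (y) by 40 mm high, about 0.18 kg; starts flat on the bench, label up; origin at the centre of its underside, z up. Three to five of the five cartons are present
- carton5: small kraft cardboard carton with a tape strip and a blank white label on its top, 50 (x) by 70 (y) by 40 mm high, about 0.18 kg; starts flat on the bench, label up; origin at the centre of its underside, z up. Three to five of the five cartons are present
- lift: fixed grey frame of the tray lift, base 200 (x) by 290 (y) mm; two upright cheeks 110 (x) by 10 mm, standing at y = +-139 mm, tops 112 mm above the bench; origin at the centre of its underside on the bench
- platform_top (a point): centre of the upper face of the lift's aluminium platform; x and y along its 190 and 256 mm sides (z up), inside a lip 8 mm high and 4 mm thick: usable floor 182 by 248 mm. Unloaded this face is 120 mm above the bench; the point moves down with the platform
- platform (a joint): how far the platform has sunk, m: 0 empty, 0.10 at its lower stop. It goes straight down without tilting, on springs of about 130 N/m, so each carton sinks it by about 11 to 17 mm
- dock: fixed logger dock, long axis x, +x is the way the logger comes out; origin at the centre of its underside on the bench. Base plate 255 by 75 mm, 8 mm thick. A white hood, x from -38 to 38 mm, 56 mm wide, its top 54 mm above the bench, covers the logger at the start; in front of it a tongue 24 mm wide, x from 38 to 125 mm, its top face 28 mm above the bench, on which the logger slides out
- ejector (a joint): travel of the ejector slide along the dock's +x, m: 0 at rest, 0.045 fully home; springs back when let go (about 1 N at rest, 6 N fully home). Pressed home it leaves the logger about 42 mm out of the hood, the other 30 mm still under it; the logger must then be drawn on along the dock's +x before it is lifted
- ejector_tab (a point): centre of the rear face of the ejector's black upright tab, 40 mm wide and 56 mm high (14 to 70 mm above the bench), 8 mm thick; push it towards the dock's +x. The point moves with the tab; at rest it is 96 mm behind the dock's origin
- logger: grey data logger with a small dark screen on top, 72 (x) by 40 (y) by 18 mm thick, 0.07 kg; origin at the centre of its underside; starts fully under the dock's hood, 28 mm above the bench, its x along the dock's x, with 2 mm play at each side
- tape_roll: bystander: roll of packing tape, 90 mm across, 48 mm high, origin at the centre of its underside
- label_roll: bystander: roll of white labels, 72 mm across, 60 mm high, origin at the centre of its underside
- pen_cup: bystander: white cup, 72 mm across, 95 mm high, origin at the centre of its underside
Mind the look-alikes: they are no part of the job. What is shaped like the carton5 but pink or turquoise is not meant.

How it is judged:
By the outcome, as a careful person would: the job done as asked, in the order asked, and still so for the second after the job is handed in, with the robot touching nothing.
Of carton1, carton2, carton3, carton4, carton5 only 3 to 5 are there at a start; the rules pass over those that are not, and their reading is None.
At some moment in a run one of carton1, carton2, carton3, carton4, carton5 may be knocked a few centimetres aside while the robot is not near it.
Once in a run the grip may slacken for a moment while it holds something.
It also fails if it takes over 210 s, if anything falls off the work surface, if the arm or the gripper's body presses on something with over 40 N, if the wrist force passes 120 N, or if a joint passes its speed limit or range.

## Working session

There is one attempt and no reset: what is moved stays moved. The work goes in short steps, Python scripts to look and compute and a shell command to move; the robot and the scene stay as the last step left them, time stands still between calls to the robot, and variables do not carry over. Pictures are saved under pics/ and viewed, at most 14 in all, crops included, and the job is handed in when it is done.

```bash
mkdir -p pics; cat > h.py <<'E'
import numpy as np,cv2
from cell import arm
from scipy.spatial.transform import Rotation as R
def snap(c,f):
    im=arm.get_image(c); cv2.imwrite('pics/'+f,im[:,:,::-1]); return im
def ray(c,p):
    k=arm.get_calibration(c);K=np.array(k['intrinsics']);T=np.array(k['pose'])
    d=np.linalg.inv(K)@np.array([p[1],p[0],1.]); d=np.array([d[0],-d[1],-d[2]])
    return T[:3,3],T[:3,:3]@d
def at(c,p,z):
    o,d=ray(c,p); return o+d*(z-o[2])/d[2]
def proj(c,P):
    k=arm.get_calibration(c);K=np.array(k['intrinsics']);T=np.array(k['pose'])
    q=T[:3,:3].T@(np.array(P)-T[:3,3]); q=K@np.array([q[0],-q[1],-q[2]]); return q[[1,0]]/q[2]
def delta(P):  # world target for TCP -> shift in tool axes
    s=arm.observe(); return R.from_rotvec(s['ee_rot']).as_matrix().T@(np.array(P)-np.array(s['position']))
E
python3 - <<'E'
from h import *
np.set_printoptions(precision=4,suppress=True)
s=arm.observe(); print(s); print(R.from_rotvec(s['ee_rot']).as_matrix())
for c in('top','side'):
    snap(c,c+'0.png'); k=arm.get_calibration(c); print(c,k)
    for q in('carton1','lift','dock','platform_top','ejector_tab','logger','tape_roll','label_roll','pen_cup'):
        print(q,[(np.round(d['conf'],2),np.round(d['point'])) for d in arm.place_of(c,q)])
E
```

```text
{'clock': 0.0, 'joints': array([ 1.1634,  0.4352,  0.025 ,  1.5741, -0.0116,  1.134 , -0.0751]), 'dq': array([-0.0004, -0.0016,  0.0003,  0.0016, -0.001 ,  0.0011,  0.0014]), 'joint_efforts': array([ -0.0004, -66.7845,   0.9847, -31.4449,  -0.0606,   0.0429,
         0.0001]), 'position': array([ 0.1875, -0.596 ,  0.4039]), 'ee_rot': array([-3.1037, -0.4766,  0.0006]), 'force': array([-0.327 , -0.0036,  0.5137]), 'ft_torque': array([-0.0074, -0.0246, -0.0526]), 'gripper_force': 0.0, 'width': 0.9979073921368437}
[[ 0.9539  0.3    -0.0006]
 [ 0.3    -0.9539  0.0015]
 [-0.0002 -0.0016 -1.    ]]
top {'intrinsics': array([[537.2381,   0.    , 320.9655],
       [  0.    , 537.2381, 233.0562],
       [  0.    ,   0.    ,   1.    ]]), 'pose': array([[-0.0136,  0.9806, -0.1955,  0.3351],
       [-0.9999, -0.0142, -0.0014, -0.0517],
       [-0.0041,  0.1955,  0.9807,  1.2212],
       [ 0.    ,  0.    ,  0.    ,  1.    ]])}
carton1 [(np.float64(0.95), array([285., 297.])), (np.float64(0.83), array([293., 363.])), (np.float64(0.79), array([260., 477.])), (np.float64(0.68), array([299., 420.])), 
[... 905 characters left out ...]
    ,  0.    ,  0.    ,  1.    ]])}
carton1 [(np.float64(0.95), array([234., 266.])), (np.float64(0.91), array([336., 263.])), (np.float64(0.9), array([232., 213.])), (np.float64(0.77), array([257., 310.])), (np.float64(0.68), array([394., 323.])), (np.float64(0.68), array([342., 424.])), (np.float64(0.59), array([327., 328.]))]
lift [(np.float64(0.57), array([153., 283.]))]
dock []
platform_top [(np.float64(0.63), array([116., 280.])), (np.float64(0.28), array([231., 370.]))]
ejector_tab [(np.float64(0.56), array([203., 354.]))]
logger [(np.float64(0.4), array([235., 368.]))]
tape_roll [(np.float64(0.7), array([341., 423.])), (np.float64(0.46), array([337., 263.]))]
label_roll []
pen_cup []
```

View pics/top0.png

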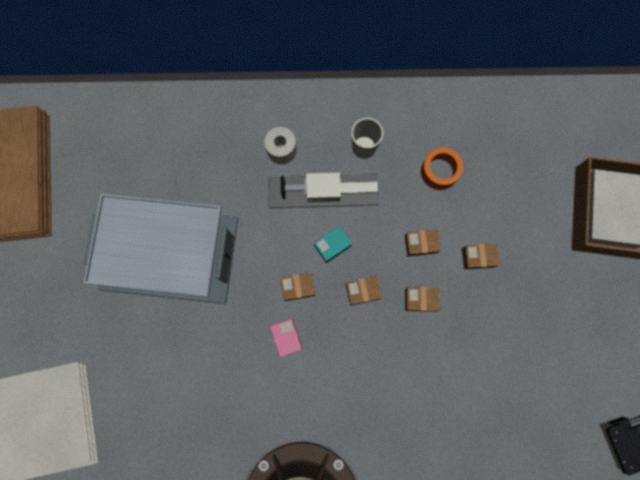

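View pics/side0.png

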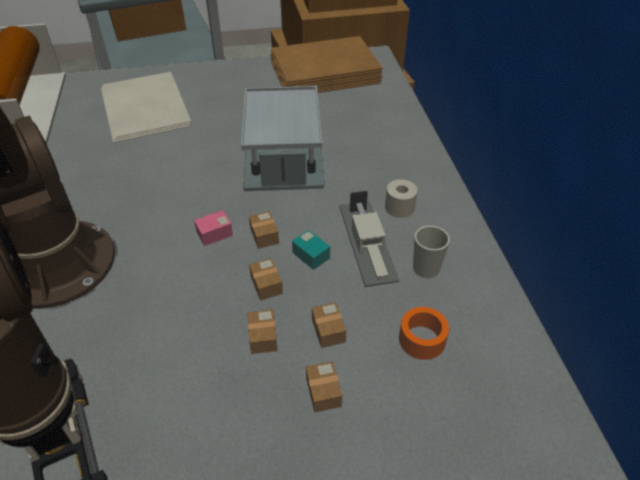

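Top view: five kraft cartons at (287,297), (290,363), (299,423), (242,423), (256,481). Look-alikes that could be mistaken for them are the turquoise box (244,332) and the pink one (338,286). Of these seven, only the five kraft ones match the description. The lift is at (247,155), and the dock at (190,322) has its tab on the left and its tongue to the right. Next I'll fit poses and check the choice in one crop.

```bash
cat >> h.py <<'E'
from scipy.optimize import minimize
def boxmask(c,x,y,t,dx,dy,z0,z1,u):
    C=np.array([[a*dx/2,b*dy/2,z] for a in(-1,1) for b in(-1,1) for z in(z0,z1)])
    C[:,:2]=C[:,:2]@np.array([[np.cos(t),np.sin(t)],[-np.sin(t),np.cos(t)]])+[x,y]
    p=np.array([proj(c,q)[::-1] for q in C],np.float32); p=cv2.convexHull(p)
    m=np.zeros((480,640),np.uint8); cv2.fillConvexPoly(m,np.round(p*16).astype(np.int32),255,cv2.LINE_AA,4); return m/255.
def fit(c,mask,dx,dy,z0,z1,guess):
    M=cv2.GaussianBlur(mask.astype(float),(0,0),1.2)
    f=lambda v:((cv2.GaussianBlur(boxmask(c,v[0],v[1],v[2],dx,dy,z0,z1,0),(0,0),1.2)-M)**2).sum()
    best=None
    for t in(guess[2]-.3,guess[2],guess[2]+.3):
        r=minimize(f,[guess[0],guess[1],t],method='Nelder-Mead',options=dict(initial_simplex=np.array([guess[0],guess[1],t])+np.array([[0,0,0],[.01,0,0],[0,.01,0],[0,0,.15]]),xatol=2e-4,fatol=.05))
        if best is None or r.fun<best.fun: best=r
    return best.x,best.fun/M.sum()
def kraft(im,reg):
    hsv=cv2.cvtColor(im,cv2.COLOR_RGB2HSV); return np.median(hsv[reg],axis=0)
def cartons(c='top',zb=0.):
    im=arm.get_image(c); out=[]
    for d in arm.silhouettes(c,'carton1'):
        reg=np.array(d['region']); n=reg.sum()
        if n<200: continue
        col=kraft(im,reg)
        P=at(c,d['point'],zb+.02)
        v,e=fit(c,reg,.05,.07,zb,zb+.04,[P[0],P[1],0.])
        out.append((np.round(v,4),round(e,3),int(n),col,round(d['conf'],2)))
    return out
E
python3 - <<'E'
from h import *
np.set_printoptions(precision=4,suppress=True)
for o in cartons(): print(*o)
im=arm.get_image('top')
cv2.imwrite('pics/crop1.png',cv2.resize(im[110:330,80:510,::-1],None,fx=1.8,fy=1.8,interpolation=cv2.INTER_CUBIC))
for q,dx,dy,z0,z1 in(('platform_top',.19,.256,.118,.128),('dock',.255,.075,0,.008)):
  for d in arm.silhouettes('top',q)[:2]:
    r=np.array(d['region']);P=at('top',d['point'],z1); c=cv2.minAreaRect(np.argwhere(r)[:,::-1].astype(np.float32))
    t0=0 if q!='dock' else np.pi/2
    print(q,d['conf'],r.sum(),c,fit('top',r,dx,dy,z0,z1,[P[0],P[1],t0]))
for q,z in(('platform_top',.12),('dock',0),('ejector_tab',.042),('lift',0)):
  for c in('top','side'):
    for d in arm.place_of(c,q)[:1]: print(q,c,d['conf'],at(c,d['point'],z))
print(arm.observe()['clock'])
E
```

```text
Traceback (most recent call last):
  File "h.py", line 40, in cartons
    v,e=fit(c,reg,.05,.07,zb,zb+.04,[P[0],P[1],0.])
        ~~~^^^^^^^^^^^^^^^^^^^^^^^^^^^^^^^^^^^^^^^^
  File "h.py", line 28, in fit
    r=minimize(f,[guess[0],guess[1],t],method='Nelder-Mead',options=dict(initial_simplex=np.array([guess[0],guess[1],t])+np.array([[0,0,0],[.01,0,0],[0,.01,0],[0,0,.15]]),xatol=2e-4,fatol=.05))
  File "h.py", line 25, in <lambda>
    f=lambda v:((cv2.GaussianBlur(boxmask(c,v[0],v[1],v[2],dx,dy,z0,z1,0),(0,0),1.2)-M)**2).sum()
                                  ~~~~~~~^^^^^^^^^^^^^^^^^^^^^^^^^^^^^^^^
  File "h.py", line 21, in boxmask
    p=np.array([proj(c,q)[::-1] for q in C],np.float32); p=cv2.convexHull(p)
                ~~~~^^^^^
  File "h.py", line 13, in proj
    k=arm.get_calibration(c);K=np.array(k['intrinsics']);T=np.array(k['pose'])
ValueError: time passes only in moves, steps and waits
```

```bash
sed -i 's/arm.get_calibration(c)/cal(c)/; s/^from scipy.spatial.*/&\nimport functools\n@functools.cache\ndef cal(c): return arm.get_calibration(c)/' h.py
cat > m.py <<'E'
from h import *
np.set_printoptions(precision=4,suppress=True)
for o in cartons(): print(*o)
im=arm.get_image('top')
cv2.imwrite('pics/crop1.png',cv2.resize(im[110:330,80:510,::-1],None,fx=1.8,fy=1.8,interpolation=cv2.INTER_CUBIC))
for q,dx,dy,z0,z1 in(('platform_top',.19,.256,.118,.128),('dock',.255,.075,0,.008)):
  for d in arm.silhouettes('top',q)[:2]:
    r=np.array(d['region']);P=at('top',d['point'],z1); c=cv2.minAreaRect(np.argwhere(r)[:,::-1].astype(np.float32))
    t0=0 if q!='dock' else np.pi/2
    print(q,d['conf'],r.sum(),c,fit('top',r,dx,dy,z0,z1,[P[0],P[1],t0]))
for q,z in(('platform_top',.12),('dock',0),('ejector_tab',.042),('lift',0)):
  for c in('top','side'):
    for d in arm.place_of(c,q)[:1]: print(q,c,d['conf'],at(c,d['point'],z))
print(arm.observe()['clock'])
E
python3 m.py
```

```text
[ 0.5462 -0.0736  0.5724] 0.017 783 [ 89. 156. 140.] 0.97
[0.3409 0.0309 1.9078] 0.035 756 [170.   92.5 185. ] 0.81
[ 0.515 -0.406  0.073] 0.019 861 [ 15. 115. 122.] 0.8
[ 0.5486 -0.2772  0.1106] 0.058 764 [ 15. 116. 123.] 0.74
[0.4529 0.005  0.1807] 0.016 771 [ 15. 114. 124.] 0.7
[ 0.4206 -0.2701  0.0072] 0.014 846 [ 15. 113. 123.] 0.68
[ 0.4415 -0.1414  0.2059] 0.01 813 [ 15. 112. 123.] 0.58
[0.5108 0.421  0.6038] 0.875 11297 [106.  27. 151.] 0.53
platform_top 0.75 991 ((366.0, 137.5), (39.0, 30.0), 90.0) (array([ 0.8654, -0.1243, -0.8297]), np.float64(8.655823548969222))
platform_top 0.67 11304 ((151.7169189453125, 244.95480346679688), (129.2749481201172, 91.66768646240234), 6.054191589355469) (array([ 0.5348,  0.2993, -0.1238]), np.float64(0.004662863060261384))
dock 0.88 3473 ((322.6694641113281, 190.24395751953125), (34.22817611694336, 108.46654510498047), 87.95458984375) (array([ 0.6787, -0.0553,  1.5846]), np.float64(0.018827908746545927))
dock 0.6 255 ((292.5, 187.0), (22.0, 25.0), 90.0) (array([ 0.7628, -0.0362,  2.5035]), np.float64(11.723961272645335))
platform_top top 0.95 [0.5366 0.2986 0.12  ]
platform_top side 0.63 [0.5322 0.2979 0.12  ]
dock top 0.6 [ 0.6818 -0.0583  0.    ]
ejector_tab top 0.55 [0.6839 0.0391 0.042 ]
ejector_tab side 0.56 [0.6671 0.0331 0.042 ]
lift top 0.7 [0.5328 0.3033 0.    ]
lift side 0.57 [0.5357 0.3044 0.    ]
1.75
```

View pics/crop1.png

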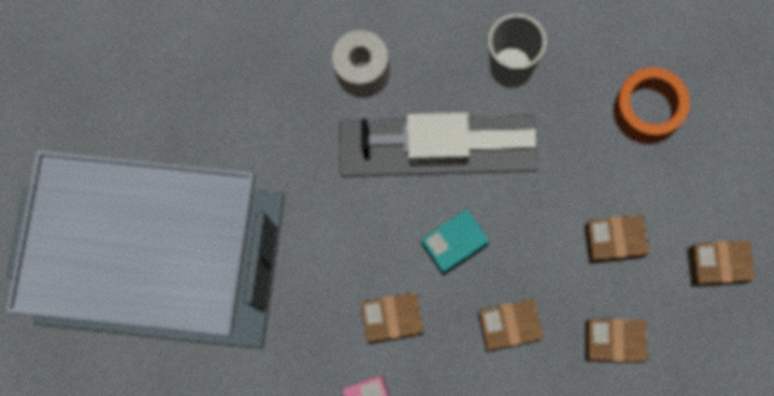

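The crop confirms five kraft cartons with tape and label. The pink and turquoise boxes are clearly different and get left alone. First pick is carton E at (0.515, -0.406).

```bash
cat > plan.py <<'E'
# usage: plan.py x y zgrasp yaw  -> per-call shifts (tool axes) for grasp point target, closing line at yaw from world x
import sys; from h import *
def wrap(a): return (a+np.pi)%(2*np.pi)-np.pi
s=arm.observe(); M=R.from_rotvec(s['ee_rot']).as_matrix(); p=np.array(s['position'])
pts=[list(map(float,a.split(','))) for a in sys.argv[1:]]
print('clock',round(s['clock'],2),'grasp',np.round(p+M[:,2]*.159,4),'yaw',round(np.arctan2(M[1,1],M[0,1]),3),'w',round(s['width']*.0918,4),'F',np.round(s['force'],1),'g',round(s['gripper_force'],1))
y=np.arctan2(M[0,0],-M[1,0])*0+np.arctan2(M[1,1],M[0,1]); p=p+[0,0,-.159]
for t in pts:
    T=np.array(t[:3]); 
    while True:
        D=T-p; r=wrap(t[3]-y); n=max(np.linalg.norm(D)/.24,abs(r)/.7); 
        f=1/max(1,np.ceil(n)); d=D*f; a=r*f
        c,sn=np.cos(y),np.sin(y) # tool y=(c,sn), tool x=(-sn,c), z down
        print('  %.3f %.3f %.3f %.3f'%(-sn*d[0]+c*d[1],c*d[0]+sn*d[1],-d[2],-a),'rows>=%.1f'%max(np.linalg.norm(d)/.05,abs(a)/.15))
        p=p+d; y+=a
        if f==1: break
    print('--')
E
python3 plan.py .515,-.406,.12,.073 .515,-.406,.031,.073
```

```text
clock 1.75 grasp [ 0.1875 -0.5962  0.2457] yaw -1.266 w 0.0917 F [-0.4  0.5  0.5] g 0.0
  0.185 -0.042 0.063 -0.670 rows>=4.5
  0.171 0.082 0.063 -0.670 rows>=4.5
--
  0.000 0.000 0.089 -0.000 rows>=1.8
--
```

```bash
python3 -m inch '0.185 -0.042 0.063 -0.67 0.075;0.185 -0.042 0.063 -0.67 0.075;0.185 -0.042 0.063 -0.67 0.075;0.185 -0.042 0.063 -0.67 0.075;0.185 -0.042 0.063 -0.67 0.075' 25
python3 -m inch '0.171 0.082 0.063 -0.67 0.075;0.171 0.082 0.063 -0.67 0.075;0.171 0.082 0.063 -0.67 0.075;0.171 0.082 0.063 -0.67 0.075;0.171 0.082 0.063 -0.67 0.075'
python3 plan.py .515,-.406,.12,.073 .515,-.406,.031,.073
```

```text
clock: 2.25
position: [0.3581, -0.495, 0.3398]
ee_rot: [-2.761, -1.492, -0.007]
force: [0.6, 0.7, -0.4]
width: 0.82
gripper_force: 0.0
clock: 2.75
position: [0.5211, -0.3986, 0.2767]
ee_rot: [-2.119, -2.317, -0.009]
force: [0.8, 0.1, 0.3]
width: 0.815
gripper_force: 0.0
clock 2.75 grasp [ 0.5215 -0.3977  0.1177] yaw 0.089 w 0.0748 F [0.8 0.1 0.3] g 0.0
  -0.007 -0.007 -0.002 0.016 rows>=0.2
--
  0.000 0.000 0.089 -0.000 rows>=1.8
--
```

```bash
python3 -m inch '0 0 0 0 0.075;0 0 0 0 0.075'
python3 plan.py .515,-.406,.12,.073 .515,-.406,.031,.073
```

```text
clock: 2.95
position: [0.5145, -0.4062, 0.2787]
ee_rot: [2.142, 2.298, -0.002]
force: [-1.1, 0.4, 1.3]
width: 0.817
gripper_force: 0.0
clock 2.95 grasp [ 0.5144 -0.4063  0.1197] yaw 0.07 w 0.075 F [-1.1  0.4  1.3] g 0.0
  0.000 0.001 -0.000 -0.003 rows>=0.0
--
  0.000 0.000 0.089 -0.000 rows>=1.8
--
```

```bash
python3 -m inch '0 0 0.045 0 0.075;0 0 0.089 0 0.075;0 0 0.089 0 0.075;0 0 0.089 0 0.04;0 0 0.089 0 0.04' 25
python3 -m inch '0 0 0 0 0.04;0 0 0 0 0.04;0 0 -0.05 0 0.04;0 0 -0.1 0 0.04;0 0 -0.12 0 0.04'
python3 plan.py .589,.371,.2,-.124 .589,.371,.139,-.124
```

```text
clock: 3.45
position: [0.5159, -0.4062, 0.1924]
ee_rot: [2.137, 2.298, 0.0]
force: [0.1, -0.4, 1.3]
width: 0.691
gripper_force: 0.0
clock: 3.95
position: [0.5164, -0.4055, 0.3156]
ee_rot: [2.133, 2.297, 0.002]
force: [0.7, -0.7, -2.7]
width: 0.545
gripper_force: 24.9
clock 3.95 grasp [ 0.5174 -0.4061  0.1566] yaw 0.074 w 0.05 F [ 0.7 -0.7 -2.7] g 24.9
  0.192 0.032 -0.011 0.049 rows>=3.9
  0.194 0.023 -0.011 0.049 rows>=3.9
  0.195 0.013 -0.011 0.049 rows>=3.9
  0.195 0.004 -0.011 0.049 rows>=3.9
--
  0.000 0.000 0.061 -0.000 rows>=1.2
--
```

```bash

python3 -m inch '0.192 0.032 -0.04 0.05 0.04;0.192 0.032 -0.04 0.05 0.04;0.192 0.032 -0.04 0.05 0.04;0.192 0.032 -0.04 0.05 0.04;0.192 0.032 -0.04 0.05 0.04'
python3 -m inch '0.194 0.023 -0.03 0.05 0.04;0.194 0.023 -0.03 0.05 0.04;0.194 0.023 -0.03 0.05 0.04;0.194 0.023 -0.03 0.05 0.04;0.194 0.023 -0.03 0.05 0.04' | grep -E 'width|gripper'
python3 -m inch '0.195 0.013 0 0.05 0.04;0.195 0.013 0 0.05 0.04;0.195 0.013 0 0.05 0.04;0.195 0.013 0 0.05 0.04;0.195 0.013 0 0.05 0.04' | grep -E 'width|gripper'
python3 -m inch '0.195 0.004 0 0.05 0.04;0.195 0.004 0 0.05 0.04;0.195 0.004 0 0.05 0.04;0.195 0.004 0 0.05 0.04;0.195 0.004 0 0.05 0.04'| grep -E 'width|gripper'
python3 -m inch '0 0 0 0 0.04;0 0 0 0 0.04'
python3 plan.py .589,.371,.2,-.124 .589,.371,.139,-.124
```

```text
clock: 4.45
position: [0.5345, -0.203, 0.3524]
ee_rot: [2.182, 2.259, 0.008]
force: [1.2, 0.2, -1.7]
width: 0.544
gripper_force: 24.9
width: 0.54
gripper_force: 24.9
width: 0.545
gripper_force: 24.9
width: 0.541
gripper_force: 24.9
clock: 6.15
position: [0.5888, 0.3703, 0.3796]
ee_rot: [2.357, 2.075, -0.001]
force: [-0.3, -0.3, -0.7]
width: 0.548
gripper_force: 24.9
clock 6.15 grasp [0.5889 0.3701 0.2206] yaw -0.127 w 0.0503 F [-0.3 -0.3 -0.7] g 24.9
  0.001 0.000 0.021 -0.003 rows>=0.4
--
  0.000 0.000 0.061 -0.000 rows>=1.2
--
```

```bash

python3 -m inch '0 0 0.04 0 0.04;0 0 0.065 0 0.04;0 0 0.08 0 0.04;0 0 0.083 0 0.04;0 0 0.083 0 0.04'
python3 -m inch '0 0 0 0 0.065;0 0 0 0 0.065;0 0 0 0 0.065;0 0 0 0 0.065;0 0 -0.04 0 0.065'
python3 -m inch '0 0 -0.04 0 0.065;0 0 -0.04 0 0.065'
python3 - <<'E'
from h import *
np.set_printoptions(precision=4,suppress=True)
snap('side','side1.png')
for o in cartons(): print(*o)
E
python3 plan.py .453,.005,.2,.18 .453,.005,.031,.18
```

```text
clock: 6.65
position: [0.5888, 0.3711, 0.2973]
ee_rot: [2.358, 2.075, 0.0]
force: [-0.5, -0.6, 0.3]
width: 0.542
gripper_force: 24.9
clock: 7.15
position: [0.5872, 0.3706, 0.3318]
ee_rot: [-2.356, -2.077, 0.015]
force: [0.1, 0.4, 0.6]
width: 0.711
gripper_force: 0.0
clock: 7.35
position: [0.589, 0.3733, 0.3834]
ee_rot: [2.357, 2.077, 0.016]
force: [0.2, 0.4, -0.5]
width: 0.709
gripper_force: 0.0
[ 0.548  -0.2776  0.1107] 0.019 824 [ 15. 111. 137.] 0.8
[ 0.4202 -0.2697  0.0393] 0.034 799 [ 15. 112. 138.] 0.68
[ 0.4415 -0.1405  0.2126] 0.029 761 [ 15. 111. 139.] 0.65
[0.453  0.0043 0.1763] 0.054 714 [ 15. 114. 140.] 0.65
[ 0.5476 -0.0731  0.5988] 0.021 775 [ 89. 155. 157.] 0.61
[ 0.6141  0.3867 -0.615 ] 1.446 316 [ 15.  120.   84.5] 0.6
[ 0.3413  0.031  -1.2404] 0.014 800 [169.  89. 204.] 0.58
[0.5503 0.3052 0.3667] 0.801 6628 [106.  26. 169.] 0.3
clock 7.5 grasp [0.5882 0.3718 0.2176] yaw -0.126 w 0.0648 F [-0.4  0.4  0. ] g 0.0
  -0.190 -0.044 0.009 -0.153 rows>=3.9
  -0.182 -0.072 0.009 -0.153 rows>=3.9
--
  -0.000 -0.000 0.169 -0.000 rows>=3.4
--
```

View pics/side1.png

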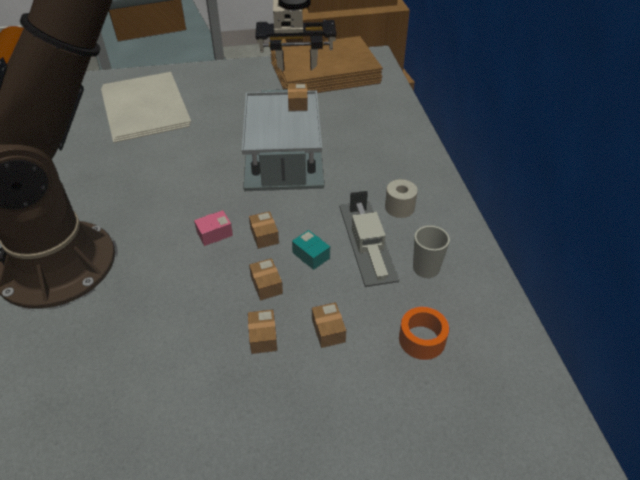

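Side view: the first carton is flat at the far end of the platform, at pixel (97,298). The other four haven't moved. Now carton A.

```bash

python3 -m inch '-0.19 -0.044 0.009 -0.153 0.07;-0.19 -0.044 0.009 -0.153 0.07;-0.19 -0.044 0.009 -0.153 0.07;-0.19 -0.044 0.009 -0.153 0.07;-0.19 -0.044 0.009 -0.153 0.07' >/dev/null
python3 -m inch '-0.182 -0.072 0.05 -0.153 0.07;-0.182 -0.072 0.05 -0.153 0.07;-0.182 -0.072 0.05 -0.153 0.07;-0.182 -0.072 0.05 -0.153 0.07;-0.182 -0.072 0.05 -0.153 0.07' >/dev/null
python3 -m inch '0 0 0 0 0.07;0 0 0 0 0.07'
python3 plan.py .453,.0045,.031,.178
```

```text
clock: 8.7
position: [0.4541, 0.0062, 0.3176]
ee_rot: [-2.011, -2.413, -0.001]
force: [0.5, 0.1, -0.5]
width: 0.763
gripper_force: 0.0
clock 8.7 grasp [0.4541 0.0063 0.1586] yaw 0.181 w 0.0701 F [ 0.5  0.1 -0.5] g 0.0
  -0.001 -0.001 0.128 0.003 rows>=2.6
--
```

```bash

python3 -m inch '-0.001 -0.001 0.05 0 0.07;-0.001 -0.001 0.1 0 0.07;-0.001 -0.001 0.127 0 0.07;-0.001 -0.001 0.127 0 0.07;-0.001 -0.001 0.127 0 0.04'>/dev/null
python3 -m inch '0 0 0 0 0.04;0 0 0 0 0.04;0 0 0 0 0.04;0 0 -0.05 0 0.04;0 0 -0.1 0 0.04'
python3 -m inch '0 0 -0.04 0 0.04;0 0 -0.085 0 0.04;0 0 -0.085 0 0.04;0 0 -0.085 0 0.04'
python3 plan.py .5,.382,.215,-.124
```

```text
clock: 9.7
position: [0.4521, 0.0039, 0.2917]
ee_rot: [-2.011, -2.41, 0.002]
force: [2.1, -0.4, -2.0]
width: 0.539
gripper_force: 24.9
clock: 10.1
position: [0.4527, 0.0037, 0.3769]
ee_rot: [2.012, 2.409, 0.002]
force: [-0.5, -0.3, -2.3]
width: 0.54
gripper_force: 24.9
clock 10.1 grasp [0.4532 0.0036 0.2179] yaw 0.179 w 0.0496 F [-0.5 -0.3 -2.3] g 24.9
  0.182 0.057 0.001 0.152 rows>=3.8
  0.188 0.029 0.001 0.152 rows>=3.8
--
```

```bash

python3 -m inch '0.182 0.057 0 0.152 0.04;0.182 0.057 0 0.152 0.04;0.182 0.057 0 0.152 0.04;0.182 0.057 0 0.152 0.04;0.182 0.057 0 0.152 0.04'>/dev/null
python3 -m inch '0.188 0.029 0 0.152 0.04;0.188 0.029 0 0.152 0.04;0.188 0.029 0 0.152 0.04;0.188 0.029 0 0.152 0.04;0.188 0.029 0 0.152 0.04'>/dev/null
python3 -m inch '0 0 0 0 0.04;0 0 0 0 0.04'
python3 plan.py .5,.382,.126,-.124
```

```text
clock: 11.3
position: [0.5002, 0.3805, 0.3742]
ee_rot: [2.355, 2.078, -0.005]
force: [0.2, -0.4, -1.3]
width: 0.545
gripper_force: 25.0
clock 11.3 grasp [0.5    0.3801 0.2152] yaw -0.125 w 0.05 F [ 0.2 -0.4 -1.3] g 25.0
  0.001 -0.000 0.089 -0.001 rows>=1.8
--
```

```bash

python3 -m inch '0 0 0.04 0 0.04;0 0 0.065 0 0.04;0 0 0.08 0 0.04;0 0 0.089 0 0.04;0 0 0.089 0 0.04'
python3 -m inch '0 0 0 0 0.065;0 0 0 0 0.065;0 0 0 0 0.065;0 0 0 0 0.065;0 0 -0.04 0 0.065'
python3 -m inch '0 0 -0.05 0 0.07;0 0 -0.05 0 0.07'
python3 - <<'E'
from h import *
np.set_printoptions(precision=4,suppress=True)
for o in cartons(): print(*o[:4])
E
python3 plan.py .4415,-.141,.2,.21 .4415,-.141,.031,.21
```

```text
clock: 11.8
position: [0.5003, 0.3811, 0.2861]
ee_rot: [2.356, 2.078, -0.002]
force: [0.2, 0.0, 0.4]
width: 0.546
gripper_force: 25.0
clock: 12.3
position: [0.4993, 0.3804, 0.3227]
ee_rot: [2.355, 2.079, -0.013]
force: [0.3, -0.2, 0.0]
width: 0.706
gripper_force: 0.0
clock: 12.5
position: [0.5008, 0.3839, 0.384]
ee_rot: [-2.354, -2.079, -0.018]
force: [0.8, 0.9, -0.9]
width: 0.76
gripper_force: 0.0
[ 0.4205 -0.2701 -0.0031] 0.015 834 [ 15. 112. 133.]
[ 0.5211  0.4097 -0.4108] 0.695 487 [ 15. 120. 126.]
[ 0.4408 -0.1409  0.2129] 0.026 761 [ 15. 113. 134.]
[ 0.5479 -0.2789  0.1122] 0.04 788 [ 15. 114. 132.]
[ 0.547  -0.0749  0.5691] 0.013 802 [ 89. 155. 150.]
[ 0.6077  0.405  -0.1181] 0.008 1012 [ 15. 117. 132.]
[ 0.341   0.032  -1.2574] 0.008 828 [169.  90. 198.]
clock 12.6 grasp [0.5007 0.3826 0.2195] yaw -0.124 w 0.0697 F [ 0.   0.8 -0.6] g 0.0
  -0.176 0.002 0.006 -0.111 rows>=3.5
  -0.175 -0.017 0.006 -0.111 rows>=3.5
  -0.172 -0.037 0.006 -0.111 rows>=3.5
--
  0.000 0.000 0.169 -0.000 rows>=3.4
--
```

```bash

python3 -m inch '-0.176 0.002 0 -0.111 0.07;-0.176 0.002 0 -0.111 0.07;-0.176 0.002 0 -0.111 0.07;-0.176 0.002 0 -0.111 0.07' >/dev/null
python3 -m inch '-0.175 -0.017 0.006 -0.111 0.07;-0.175 -0.017 0.006 -0.111 0.07;-0.175 -0.017 0.006 -0.111 0.07;-0.175 -0.017 0.006 -0.111 0.07' >/dev/null
python3 -m inch '-0.172 -0.037 0.05 -0.111 0.07;-0.172 -0.037 0.05 -0.111 0.07;-0.172 -0.037 0.05 -0.111 0.07;-0.172 -0.037 0.05 -0.111 0.07;-0.172 -0.037 0.05 -0.111 0.07' >/dev/null
python3 -m inch '0 0 0 0 0.07;0 0 0 0 0.07' >/dev/null
python3 plan.py .441,-.141,.031,.21
```

```text
clock 14.1 grasp [ 0.441  -0.1413  0.1615] yaw 0.21 w 0.0698 F [-0.9  0.1  0.1] g 0.0
  0.000 0.000 0.131 0.000 rows>=2.6
--
```

```bash

python3 -m inch '0 0 0.05 0 0.07;0 0 0.1 0 0.07;0 0 0.13 0 0.07;0 0 0.13 0 0.07;0 0 0.13 0 0.04'>/dev/null
python3 -m inch '0 0 0 0 0.04;0 0 0 0 0.04;0 0 0 0 0.04;0 0 -0.05 0 0.04;0 0 -0.1 0 0.04' >/dev/null
python3 -m inch '0 0 -0.04 0 0.04;0 0 -0.085 0 0.04;0 0 -0.085 0 0.04;0 0 -0.085 0 0.04'
python3 plan.py .5796,.2934,.215,-.124
```

```text
clock: 15.5
position: [0.4408, -0.1427, 0.377]
ee_rot: [1.977, 2.438, 0.0]
force: [-0.4, -0.3, -2.3]
width: 0.546
gripper_force: 25.0
clock 15.5 grasp [ 0.4412 -0.143   0.218 ] yaw 0.208 w 0.0501 F [-0.4 -0.3 -2.3] g 25.0
  0.199 0.113 0.001 0.166 rows>=4.6
  0.215 0.079 0.001 0.166 rows>=4.6
--
```

```bash

python3 -m inch '0.199 0.113 0 0.166 0.04;0.199 0.113 0 0.166 0.04;0.199 0.113 0 0.166 0.04;0.199 0.113 0 0.166 0.04;0.199 0.113 0 0.166 0.04'>/dev/null
python3 -m inch '0.215 0.079 0 0.166 0.04;0.215 0.079 0 0.166 0.04;0.215 0.079 0 0.166 0.04;0.215 0.079 0 0.166 0.04;0.215 0.079 0 0.166 0.04'>/dev/null
python3 -m inch '0 0 0 0 0.04;0 0 0 0 0.04;0 0 0 0 0.04' >/dev/null
python3 plan.py .5796,.2934,.11,-.124
```

```text
clock 16.8 grasp [0.5795 0.292  0.2153] yaw -0.124 w 0.0499 F [ 0.3 -0.2 -1.9] g 25.0
  0.001 -0.000 0.105 -0.000 rows>=2.1
--
```

```bash

python3 -m inch '0 0 0.04 0 0.04;0 0 0.075 0 0.04;0 0 0.095 0 0.04;0 0 0.105 0 0.04;0 0 0.105 0 0.04'
python3 -m inch '0 0 0 0 0.065;0 0 0 0 0.065;0 0 0 0 0.065;0 0 0 0 0.065;0 0 -0.04 0 0.065' >/dev/null
python3 -m inch '0 0 -0.065 0 0.07;0 0 -0.065 0 0.07' >/dev/null
python3 - <<'E'
from h import *
np.set_printoptions(precision=4,suppress=True)
for o in cartons(): print(*o[:4])
snap('side','side2.png')
E
python3 plan.py .4205,-.270,.2,.0 
```

```text
clock: 17.3
position: [0.5799, 0.2922, 0.2696]
ee_rot: [2.355, 2.079, -0.004]
force: [-0.6, -1.3, -0.3]
width: 0.546
gripper_force: 25.0
[ 0.5479 -0.277   0.1141] 0.017 828 [ 15. 110. 149.]
[ 0.5474 -0.0735  0.568 ] 0.067 707 [ 89. 154. 170.]
[ 0.418  -0.2661 -0.0312] 0.035 795 [ 15. 111. 151.]
clock 18.15 grasp [0.5805 0.2941 0.218 ] yaw -0.123 w 0.0702 F [-0.2  0.2 -1.1] g 0.0
  -0.193 -0.030 0.006 -0.041 rows>=3.9
  -0.192 -0.038 0.006 -0.041 rows>=3.9
  -0.190 -0.045 0.006 -0.041 rows>=3.9
--
```

View pics/side2.png

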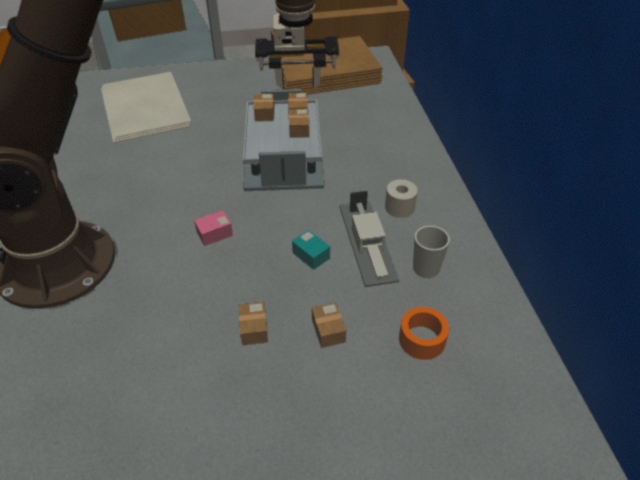

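Three cartons are lying flat on the platform. Carton C has just been knocked, from pixel (262,330) to (253,322), so I'll measure it again.

```bash

python3 -m inch '-0.193 -0.03 0 -0.041 0.07;-0.193 -0.03 0 -0.041 0.07;-0.193 -0.03 0 -0.041 0.07;-0.193 -0.03 0 -0.041 0.07' >/dev/null
python3 - <<'E'
from h import *
np.set_printoptions(precision=4,suppress=True)
for o in cartons(): print(*o[:4])
for d in arm.silhouettes('side','carton1'):
    P=at('side',d['point'],.02)
    if P[1]<-.2: print('side',fit('side',np.array(d['region']),.05,.07,0,.04,[P[0],P[1],0]))
E
python3 plan.py .4205,-.270,.2,.0 
```

```text
[ 0.548  -0.278   0.1186] 0.041 788 [ 15. 112. 148.]
[ 0.6045  0.4025 -0.1203] 0.018 911 [ 15. 116. 148.]
[ 0.4048 -0.2472 -0.0494] 0.013 836 [ 15.  109.  148.5]
[ 0.5473 -0.0741  0.5745] 0.031 756 [ 89. 154. 168.]
[ 0.5094  0.4116 -0.1648] 0.01 906 [ 15. 116. 148.]
[ 0.5894  0.3269 -0.5426] 0.288 646 [ 15. 109. 151.]
[ 0.674  -0.0518 -0.0191] 0.679 3522 [ 60.  10. 124.]
side (array([ 0.5494, -0.2774,  0.0391]), np.float64(0.030095519625752607))
side (array([ 0.4071, -0.2486, -0.0154]), np.float64(0.025251323104783042))
clock 18.7 grasp [0.5254 0.1015 0.2151] yaw -0.088 w 0.0702 F [0.2 0.7 0.2] g 0.0
  -0.190 -0.036 0.008 -0.044 rows>=3.9
  -0.188 -0.044 0.008 -0.044 rows>=3.9
--
```

```bash
python3 plan.py .4055,-.2475,.16,-.04
```

```text
clock 18.7 grasp [0.5254 0.1015 0.2151] yaw -0.088 w 0.0702 F [0.2 0.7 0.2] g 0.0
  -0.179 -0.045 0.028 -0.024 rows>=3.7
  -0.178 -0.049 0.028 -0.024 rows>=3.7
--
```

```bash

python3 -m inch '-0.179 -0.045 0.028 -0.024 0.07;-0.179 -0.045 0.028 -0.024 0.07;-0.179 -0.045 0.028 -0.024 0.07;-0.179 -0.045 0.028 -0.024 0.07' >/dev/null
python3 -m inch '-0.178 -0.049 0.028 -0.024 0.07;-0.178 -0.049 0.028 -0.024 0.07;-0.178 -0.049 0.028 -0.024 0.07;-0.178 -0.049 0.028 -0.024 0.07' >/dev/null
python3 -m inch '0 0 0 0 0.07;0 0 0 0 0.07' >/dev/null
python3 plan.py .4055,-.2475,.031,-.04
```

```text
clock 19.7 grasp [ 0.4077 -0.2432  0.1597] yaw -0.035 w 0.0699 F [0.8 1.1 0.5] g 0.0
  -0.004 -0.002 0.129 0.005 rows>=2.6
--
```

Next: pick C, then place it in slot S4 (.4904, .3046).

```bash

python3 -m inch '-0.004 -0.002 0.05 0.005 0.07;-0.004 -0.002 0.1 0.005 0.07;-0.004 -0.002 0.129 0.005 0.07;-0.004 -0.002 0.129 0.005 0.07;-0.004 -0.002 0.129 0.005 0.04'>/dev/null
python3 -m inch '0 0 0 0 0.04;0 0 0 0 0.04;0 0 0 0 0.04;0 0 -0.05 0 0.04;0 0 -0.1 0 0.04' >/dev/null
python3 -m inch '0 0 -0.04 0 0.04;0 0 -0.085 0 0.04;0 0 -0.085 0 0.04;0 0 -0.085 0 0.04'
python3 plan.py .4904,.3046,.215,-.124
```

```text
clock: 21.1
position: [0.4054, -0.2477, 0.3769]
ee_rot: [2.263, 2.175, 0.0]
force: [-1.2, 0.0, -2.2]
width: 0.541
gripper_force: 25.0
clock 21.1 grasp [ 0.4057 -0.248   0.2179] yaw -0.04 w 0.0497 F [-1.2  0.  -2.2] g 25.0
  0.185 0.021 0.001 0.028 rows>=3.7
  0.186 0.016 0.001 0.028 rows>=3.7
  0.186 0.011 0.001 0.028 rows>=3.7
--
```

```bash

python3 -m inch '0.185 0.021 0 0.028 0.04;0.185 0.021 0 0.028 0.04;0.185 0.021 0 0.028 0.04;0.185 0.021 0 0.028 0.04'>/dev/null
python3 -m inch '0.186 0.016 0 0.028 0.04;0.186 0.016 0 0.028 0.04;0.186 0.016 0 0.028 0.04;0.186 0.016 0 0.028 0.04'>/dev/null
python3 -m inch '0.186 0.011 0 0.028 0.04;0.186 0.011 0 0.028 0.04;0.186 0.011 0 0.028 0.04;0.186 0.011 0 0.028 0.04;0.186 0.011 0 0.028 0.04'>/dev/null
python3 -m inch '0 0 0 0 0.04;0 0 0 0 0.04;0 0 0 0 0.04' >/dev/null
python3 plan.py .4904,.3046,.097,-.124
```

```text
clock 22.7 grasp [0.491  0.3032 0.2161] yaw -0.125 w 0.0496 F [ 0.3 -1.1 -1.5] g 25.0
  0.001 -0.001 0.119 -0.001 rows>=2.4
--
```

```bash

python3 -m inch '0.001 0 0.045 0 0.04;0.001 0 0.085 0 0.04;0.001 0 0.108 0 0.04;0.001 0 0.119 0 0.04;0.001 0 0.119 0 0.04'
python3 -m inch '0 0 0 0 0.065;0 0 0 0 0.065;0 0 0 0 0.065;0 0 0 0 0.065;0 0 -0.04 0 0.065' >/dev/null
python3 -m inch '0 0 -0.08 0 0.07;0 0 -0.08 0 0.07;0 0 -0.08 0 0.07' >/dev/null
python3 plan.py .548,-.278,.16,.11 
```

```text
clock: 23.2
position: [0.491, 0.3049, 0.2558]
ee_rot: [2.355, 2.079, -0.003]
force: [-0.5, -0.5, 1.2]
width: 0.541
gripper_force: 25.0
clock 24.0 grasp [0.4927 0.3082 0.2229] yaw -0.123 w 0.07 F [0.  0.1 0.1] g 0.0
  -0.191 0.043 0.021 -0.078 rows>=3.9
  -0.194 0.028 0.021 -0.078 rows>=3.9
  -0.196 0.013 0.021 -0.078 rows>=3.9
--
```

```bash

python3 -m inch '-0.191 0.043 0.02 -0.078 0.07;-0.191 0.043 0.02 -0.078 0.07;-0.191 0.043 0.02 -0.078 0.07;-0.191 0.043 0.02 -0.078 0.07' >/dev/null
python3 -m inch '-0.194 0.028 0.02 -0.078 0.07;-0.194 0.028 0.02 -0.078 0.07;-0.194 0.028 0.02 -0.078 0.07;-0.194 0.028 0.02 -0.078 0.07' >/dev/null
python3 -m inch '-0.194 0.013 0.02 -0.078 0.07;-0.194 0.013 0.02 -0.078 0.07;-0.194 0.013 0.02 -0.078 0.07;-0.194 0.013 0.02 -0.078 0.07;-0.194 0.013 0.02 -0.078 0.07' >/dev/null
python3 -m inch '0 0 0 0 0.07;0 0 0 0 0.07;0 0 0 0 0.07' >/dev/null
python3 - <<'E'
from h import *
np.set_printoptions(precision=4,suppress=True)
for d in arm.silhouettes('side','carton1'):
    P=at('side',d['point'],.02)
    if P[1]<.2: print('side',fit('side',np.array(d['region']),.05,.07,0,.04,[P[0],P[1],0]))
E
python3 plan.py .548,-.278,.031,.11
```

```text
side (array([ 0.5483, -0.0753,  0.5334]), np.float64(0.03161236967582562))
side (array([ 0.5494, -0.2774,  0.0391]), np.float64(0.030095519625752607))
side (array([ 0.4071, -0.2486, -0.0154]), np.float64(0.025251323104783042))
clock 25.65 grasp [ 0.5491 -0.2757  0.158 ] yaw 0.113 w 0.0701 F [ 1.2  0.3 -0.5] g 0.0
  -0.002 -0.001 0.127 0.003 rows>=2.5
--
```

```bash

python3 -m inch '-0.002 -0.001 0.05 0.003 0.07;-0.002 -0.001 0.1 0.003 0.07;-0.002 -0.001 0.128 0.003 0.07;-0.002 -0.001 0.128 0.003 0.07;-0.002 -0.001 0.128 0.003 0.04'>/dev/null
python3 -m inch '0 0 0 0 0.04;0 0 0 0 0.04;0 0 0 0 0.04;0 0 -0.05 0 0.04;0 0 -0.1 0 0.04' >/dev/null
python3 -m inch '0 0 -0.04 0 0.04;0 0 -0.085 0 0.04;0 0 -0.085 0 0.04;0 0 -0.085 0 0.04'
python3 plan.py .57,.216,.215,-.124
```

```text
clock: 27.05
position: [0.548, -0.2794, 0.3753]
ee_rot: [2.097, 2.336, 0.0]
force: [-0.3, -0.7, -2.3]
width: 0.546
gripper_force: 24.9
clock 27.05 grasp [ 0.5483 -0.2797  0.2163] yaw 0.108 w 0.0501 F [-0.3 -0.7 -2.3] g 24.9
  0.163 0.025 0.000 0.077 rows>=3.3
  0.165 0.012 0.000 0.077 rows>=3.3
  0.165 -0.000 0.000 0.077 rows>=3.3
--
```

```bash

python3 -m inch '0.163 0.025 0 0.077 0.04;0.163 0.025 0 0.077 0.04;0.163 0.025 0 0.077 0.04;0.163 0.025 0 0.077 0.04'>/dev/null
python3 -m inch '0.165 0.012 0 0.077 0.04;0.165 0.012 0 0.077 0.04;0.165 0.012 0 0.077 0.04;0.165 0.012 0 0.077 0.04'>/dev/null
python3 -m inch '0.165 0 0 0.077 0.04;0.165 0 0 0.077 0.04;0.165 0 0 0.077 0.04;0.165 0 0 0.077 0.04'>/dev/null
python3 -m inch '0 0 0 0 0.04;0 0 0 0 0.04;0 0 0 0 0.04' >/dev/null
python3 - <<'E'
from h import *
im=arm.get_image('side')
cv2.imwrite('pics/side3.png',cv2.resize(im[60:220,200:420,::-1],None,fx=3,fy=3))
E
python3 plan.py .57,.216,.084,-.124
```

```text
clock 28.6 grasp [0.5702 0.2131 0.2141] yaw -0.126 w 0.0499 F [-0.3  0.4 -1.4] g 24.9
  0.003 -0.001 0.130 -0.002 rows>=2.6
--
```

View pics/side3.png

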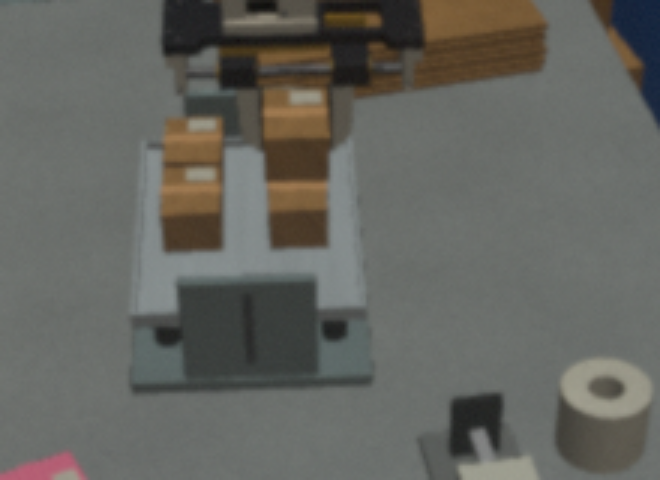

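Four cartons are flat in two rows, and the fifth is held label up above the near end. Now I'll lower it.

```bash

python3 -m inch '0.001 0 0.045 0 0.04;0.001 0 0.09 0 0.04;0.001 0 0.117 0 0.04;0.001 0 0.13 0 0.04;0.001 0 0.13 0 0.04'
python3 -m inch '0 0 0 0 0.065;0 0 0 0 0.065;0 0 0 0 0.065;0 0 0 0 0.065;0 0 -0.04 0 0.065' >/dev/null
python3 -m inch '0 0 -0.09 0 0.07;0 0 -0.13 0 0.07;0 0 -0.13 0 0.07;0 0 -0.13 0 0.07' >/dev/null
python3 -m inch '-0.14 0 0 0 0;-0.14 0 0 0 0;-0.14 0 0 0 0;-0.14 0 0 0 0;-0.14 0 0 0 0' >/dev/null
python3 - <<'E'
from h import *
np.set_printoptions(precision=4,suppress=True)
im=arm.get_image('top')
cv2.imwrite('pics/top4.png',cv2.resize(im[110:330,80:400,::-1],None,fx=2.4,fy=2.4,interpolation=cv2.INTER_CUBIC))
arm.get_image('side')
for c in('top','side'):
  for q,z in(('ejector_tab',.042),('dock',0.)):
    for d in arm.place_of(c,q)[:2]: print(c,q,d['conf'],d['point'],at(c,d['point'],z))
for c in('top','side'):
  d=max(arm.silhouettes(c,'dock'),key=lambda d:d['conf']);r=np.array(d['region'])
  print(c,fit(c,r,.255,.075,0,.008,[.679,-.056,np.pi/2]))
E
python3 plan.py
```

```text
clock: 29.1
position: [0.5698, 0.2151, 0.2423]
ee_rot: [-2.355, -2.079, 0.005]
force: [0.4, 0.2, -1.4]
width: 0.543
gripper_force: 25.0
top ejector_tab 0.57 [172.5, 437.9] [ 0.7075 -0.3194  0.042 ]
top ejector_tab 0.51 [185.0, 280.6] [0.6832 0.0405 0.042 ]
top dock 0.98 [188.7, 325.8] [ 0.6849 -0.0628  0.    ]
side ejector_tab 0.57 [202.2, 355.8] [0.6724 0.0339 0.042 ]
side dock 0.83 [240.4, 367.7] [ 0.6828 -0.0517  0.    ]
top (array([ 0.6795, -0.0643,  1.577 ]), np.float64(0.10559209319985413))
side (array([ 0.6815, -0.0482,  1.5795]), np.float64(0.08326608014254143))
clock 30.9 grasp [0.5527 0.0784 0.2546] yaw -0.122 w 0.0029 F [0.4 0.2 0.7] g 0.0
```

View pics/top4.png

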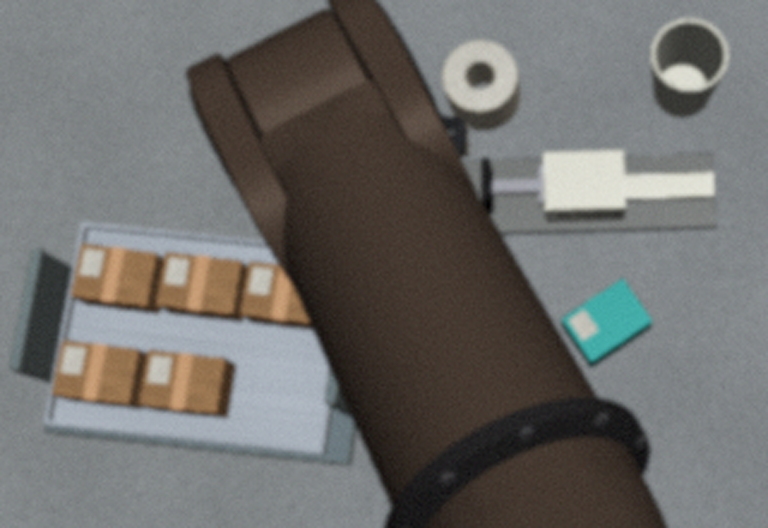

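Top view: all five cartons are flat and label up inside the lip, three at pixels (275,115–290) of the crop and two at (380,100–190). Next is the ejector.

```bash
python3 -m inch '0 0 0 0 0;0 0 0 0 0' >/dev/null
python3 - <<'E'
from h import *
for n,p,z in(('cup',[152.,366],0),('label',[148,283],0),('tab',[186,280],.042)): print(n,at('top',p,z))
E
python3 plan.py .678,.078,.16,.01 .678,.078,.047,.01
```

```text
cup [ 0.77438914 -0.16020659  0.        ]
label [0.78745275 0.03811484 0.        ]
tab [0.68081593 0.04184557 0.042     ]
clock 31.1 grasp [0.5527 0.0777 0.2547] yaw -0.123 w 0.0008 F [0.6 0.5 0.2] g 0.0
  0.016 0.124 0.095 -0.133 rows>=3.1
--
  0.000 0.000 0.113 -0.000 rows>=2.3
--
```

```bash
python3 -m inch '0.016 0.124 0.095 -0.133 0;0.016 0.124 0.095 -0.133 0;0.016 0.124 0.095 -0.133 0;0.016 0.124 0.095 -0.133 0;0.016 0.124 0.095 -0.133 0' >/dev/null
python3 -m inch '0 0 0 0 0;0 0 0 0 0;0 0 0.05 0 0;0 0 0.1 0 0;0 0 0.113 0 0' >/dev/null
python3 -m inch '0 0 0 0 0;0 0 0 0 0'
python3 plan.py .678,.052,.047,.01 .6785,.005,.047,.01
```

```text
clock: 32.3
position: [0.6785, 0.0787, 0.2085]
ee_rot: [2.209, 2.231, 0.004]
force: [0.0, -0.1, 0.1]
width: 0.001
gripper_force: 0.0
clock 32.3 grasp [0.679  0.0789 0.0495] yaw 0.01 w 0.0001 F [ 0.  -0.1  0.1] g 0.0
  -0.027 -0.001 0.003 -0.000 rows>=0.5
--
  -0.047 0.000 -0.000 -0.000 rows>=0.9
--
```

```bash
python3 -m inch '-0.01 0 0.002 0 0;-0.02 0 0.002 0 0;-0.027 0 0.002 0 0;-0.03 0 0.002 0 0;-0.035 0 0.002 0 0' | grep -E 'posi|force:'
python3 -m inch '-0.005 0 0 0 0;-0.01 0 0 0 0;-0.015 0 0 0 0;-0.02 0 0 0 0;-0.025 0 0 0 0'| grep -E 'posi|force:'
python3 -m inch '-0.003 0 0 0 0;-0.006 0 0 0 0;-0.009 0 0 0 0;-0.012 0 0 0 0;-0.012 0 0 0 0'| grep -E 'posi|force:'
```

```text
position: [0.6784, 0.0435, 0.2044]
force: [1.0, 3.5, 1.0]
gripper_force: 1.4
position: [0.6786, 0.0185, 0.204]
force: [1.9, 4.8, 3.4]
gripper_force: 2.7
position: [0.6787, 0.0065, 0.204]
force: [2.5, 5.9, 2.4]
gripper_force: 2.9
```

```bash
for i in 1; do python3 -m inch '-0.002 0 0 0 0;-0.002 0 0 0 0' | grep -E 'posi|force:'; done
python3 -m inch '-0.002 0 0 0 0;-0.002 0 0 0 0' | grep -E 'posi|force:'
python3 -m inch '-0.002 0 0 0 0;-0.002 0 0 0 0' | grep -E 'posi|force:'
python3 - <<'E'
from h import *
im=arm.get_image('side')
cv2.imwrite('pics/side5.png',cv2.resize(im[140:320,280:480,::-1],None,fx=3,fy=3,interpolation=cv2.INTER_CUBIC))
E
```

```text
position: [0.6787, 0.0053, 0.204]
force: [2.1, 7.4, 2.3]
gripper_force: 3.7
position: [0.6787, 0.0049, 0.2041]
force: [3.2, 11.4, 0.8]
gripper_force: 5.7
position: [0.6786, 0.0045, 0.2041]
force: [2.9, 15.2, 1.1]
gripper_force: 7.8
```

View pics/side5.png

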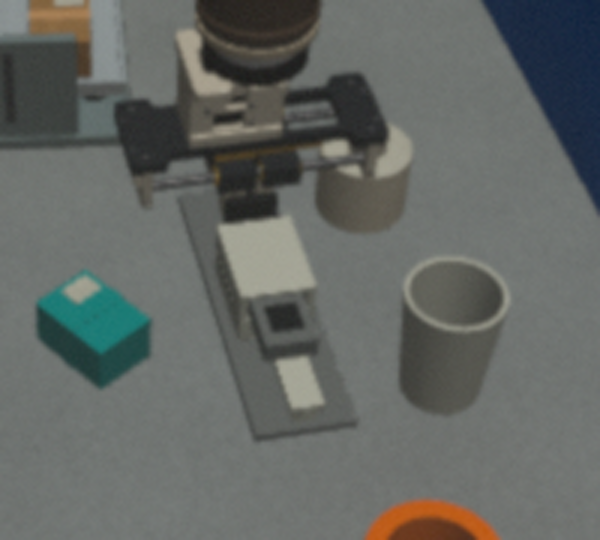

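The ejector is against its stop, and the logger is out on the tongue, screen up, at crop pixel (325,288). I'll release slowly and move over the logger.

```bash
python3 -m inch '0.01 0 0 0 0;0.025 0 0 0 0;0.04 0 0 0 0;0.055 0 0 0 0;0.075 0 0 0 0' | grep -E 'posi|force:'
python3 -m inch '0.005 0 -0.05 0 0;0.005 0 -0.1 0 0;0.005 0 -0.1 0 0;0.005 0 -0.1 0 0'| grep -E 'posi|force:'
python3 - <<'E'
from h import *
np.set_printoptions(precision=4,suppress=True)
for c in('top','side'):
  im=arm.get_image(c)
  for d in arm.place_of(c,'logger')[:2]: print(c,'origin',d['conf'],d['point'],at(c,d['point'],.028))
  for d in arm.silhouettes(c,'logger')[:2]:
    r=np.array(d['region']); print(c,'sil',d['conf'],r.sum(),at(c,d['point'],.046))
  for d in arm.place_of(c,'ejector_tab')[:2]: print(c,'tab',d['conf'],at(c,d['point'],.042))
E
python3 plan.py .679,-.118,.15,.01 .679,-.118,.055,.01
```

```text
position: [0.6775, 0.0746, 0.203]
force: [0.2, -0.6, 0.3]
gripper_force: 0.0
position: [0.6778, 0.0802, 0.3048]
force: [-1.3, -0.4, -0.2]
gripper_force: 0.0
top origin 0.67 [187.6, 340.2] [ 0.679  -0.0957  0.028 ]
top sil 0.83 234 [ 0.6788 -0.1095  0.046 ]
top sil 0.35 875 [0.5726 0.2173 0.046 ]
side origin 0.67 [247.2, 375.6] [ 0.687  -0.1011  0.028 ]
side origin 0.55 [138.7, 283.6] [0.542  0.3302 0.028 ]
side sil 0.67 398 [ 0.6774 -0.1222  0.046 ]
side tab 0.78 [0.6731 0.0296 0.042 ]
clock 35.75 grasp [0.6774 0.08   0.1438] yaw 0.01 w 0.0002 F [-0.6  0.4 -0. ] g 0.0
  -0.198 -0.001 -0.006 -0.000 rows>=4.0
--
  0.000 0.000 0.095 -0.000 rows>=1.9
--
```

```bash
python3 -m inch '-0.198 0 0 0 0.058;-0.198 0 0 0 0.058;-0.198 0 0 0 0.058;-0.198 0 0 0 0.058;-0.198 0 0 0 0.058' >/dev/null
python3 -m inch '0 0 0 0 0.058;0 0 0 0 0.058;0 0 0 0 0.058' >/dev/null
python3 plan.py .679,-.118,.054,.01
```

```text
clock 36.55 grasp [ 0.6798 -0.1156  0.1448] yaw 0.013 w 0.057 F [ 0.4  0.5 -0.2] g 0.0
  -0.002 -0.001 0.091 0.003 rows>=1.8
--
```

```bash
python3 -m inch '-0.003 -0.001 0.04 0 0.058;-0.003 -0.001 0.075 0 0.058;-0.003 -0.001 0.091 0 0.058;-0.003 -0.001 0.091 0 0.058;-0.003 -0.001 0.091 0 0.03' 20 | grep -E 'posi|force:'
python3 -m inch '0 0 0 0 0.03;0 0 0 0 0.03;0 0 0 0 0.03;0 0 0 0 0.03' 
python3 plan.py
```

```text
position: [0.6794, -0.1199, 0.2139]
force: [0.6, 0.4, 0.1]
gripper_force: 0.0
clock: 37.45
position: [0.6794, -0.1207, 0.2144]
ee_rot: [2.209, 2.231, 0.003]
force: [-0.4, -0.3, 6.1]
width: 0.434
gripper_force: 20.0
clock 37.45 grasp [ 0.6798 -0.1207  0.0555] yaw 0.01 w 0.0398 F [-0.4 -0.3  6.1] g 20.0
```

```bash
python3 -m inch '0 0 -0.001 0 0.03;-0.008 0 -0.001 0 0.03;-0.016 0 -0.001 0 0.03;-0.024 0 -0.001 0 0.03;-0.032 0 -0.001 0 0.03' | grep -E 'posi|force|width'
python3 -m inch '-0.006 0 0 0 0.03;-0.008 0 0 0 0.03;-0.008 0 0 0 0.03' | grep -E 'posi|force|width'
python3 - <<'E'
from h import *
im=arm.get_image('side')
cv2.imwrite('pics/side6.png',cv2.resize(im[140:320,280:480,::-1],None,fx=3,fy=3,interpolation=cv2.INTER_CUBIC))
E
```

```text
position: [0.6795, -0.1532, 0.2145]
force: [-0.1, 4.0, 6.4]
width: 0.433
gripper_force: 20.0
position: [0.6795, -0.1619, 0.2145]
force: [-0.5, 1.6, 5.9]
width: 0.434
gripper_force: 20.0
```

View pics/side6.png

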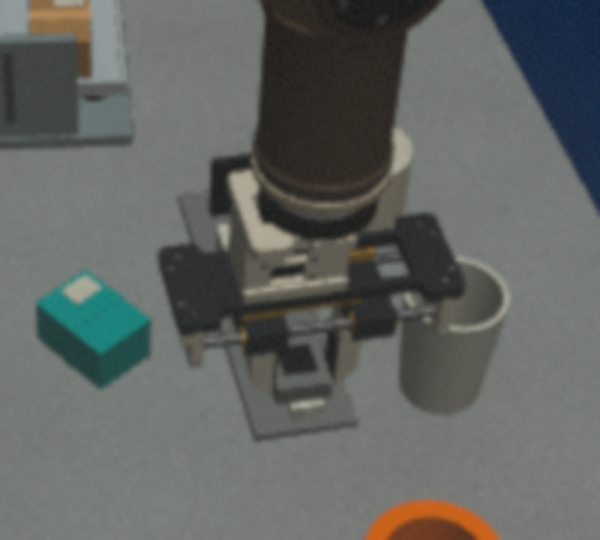

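The logger is gripped and clear of the hood, around crop pixel (300,375). The cup hasn't moved. Now I'll lift.

```bash
python3 -m inch '0 0 -0.02 0 0.03;0 0 -0.05 0 0.03;0 0 -0.1 0 0.03;0 0 -0.14 0 0.03;0 0 -0.14 0 0.03' | grep -E 'posi|force|width'
python3 -m inch '0 0 0 0 0.03;0 0 0 0 0.03' | grep -E 'posi|force|width'
python3 - <<'E'
from h import *
np.set_printoptions(precision=4,suppress=True)
im=arm.get_image('side');arm.get_image('top')
cv2.imwrite('pics/side7.png',cv2.resize(im[60:310,200:480,::-1],None,fx=2.4,fy=2.4,interpolation=cv2.INTER_CUBIC))
for o in cartons('top',.05)+cartons('side',.05): print(*o[:4])
E
python3 plan.py .5796,.2934,.22,-.124
```

```text
position: [0.6805, -0.1618, 0.3603]
force: [0.7, 0.4, -0.8]
width: 0.43
gripper_force: 20.0
position: [0.6785, -0.1619, 0.3519]
force: [-0.1, -0.6, -0.7]
width: 0.431
gripper_force: 20.0
[ 0.4981  0.3841 -0.1646] 0.066 882 [ 15. 112. 160.]
[ 0.5677  0.2167 -0.1867] 0.035 875 [ 15. 113. 160.]
[ 0.5773  0.2946 -0.2065] 0.115 804 [ 15. 115. 160.]
[ 0.3409  0.0271 -1.2442] 0.081 759 [169.  82. 229.]
[ 0.5377 -0.0728  0.5902] 0.077 759 [ 89. 153. 181.]
[ 0.5867  0.371  -0.2226] 0.085 852 [ 15. 114. 160.]
[ 0.4883  0.3036 -0.1595] 0.016 938 [ 15. 113. 159.]
[ 0.3465 -0.0237 -1.3774] 0.089 913 [173. 107. 150.]
[ 0.584   0.3275 -0.1289] 0.618 320 [ 16. 125. 135.]
[ 0.571   0.222  -0.0892] 0.43 426 [ 16. 104. 133.]
[ 0.49    0.2987 -0.0854] 0.037 562 [ 16.  116.  125.5]
[ 0.5922  0.4055 -0.1186] 0.499 322 [ 16.  124.5 135. ]
[ 0.5026  0.4196 -0.0593] 0.698 279 [ 16. 126. 135.]
[ 0.5418 -0.1215  0.4746] 0.08 1003 [ 88. 136. 115.]
clock 39.3 grasp [ 0.6788 -0.1609  0.1938] yaw 0.01 w 0.0398 F [-0.2 -0.7 -0.9] g 20.0
  0.228 -0.047 -0.013 0.067 rows>=4.7
  0.224 -0.063 -0.013 0.067 rows>=4.7
--
```

View pics/side7.png

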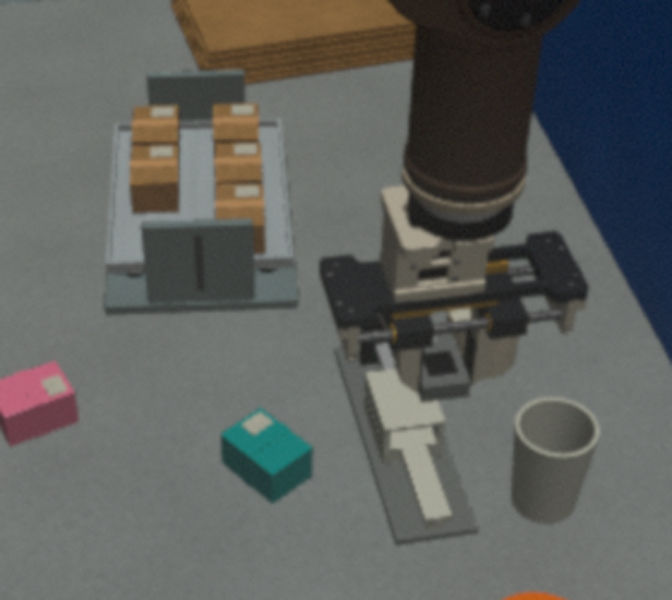

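```bash
python3 plan.py .576,.2725,.2,-.124
```

```text
clock 39.3 grasp [ 0.6788 -0.1609  0.1938] yaw 0.01 w 0.0398 F [-0.2 -0.7 -0.9] g 20.0
  0.217 -0.049 -0.003 0.067 rows>=4.5
  0.213 -0.064 -0.003 0.067 rows>=4.5
--
```

```bash
python3 -m inch '0.045 -0.01 -0.003 0.067 0.03;0.09 -0.02 -0.003 0.067 0.03;0.13 -0.03 -0.003 0.067 0.03;0.175 -0.04 -0.003 0.067 0.03;0.217 -0.049 -0.003 0.067 0.03' | grep -E 'force|width'
python3 -m inch '0.045 -0.013 -0.003 0.067 0.03;0.09 -0.026 -0.003 0.067 0.03;0.14 -0.042 -0.003 0.067 0.03;0.18 -0.054 -0.003 0.067 0.03;0.213 -0.064 -0.003 0.067 0.03' | grep -E 'force|width'
python3 -m inch '0 0 0 0 0.03;0 0 0 0 0.03;0 0 0 0 0.03' | grep -E 'force|width'
python3 - <<'E'
from h import *
im=arm.get_image('side')
cv2.imwrite('pics/side8.png',cv2.resize(im[40:220,200:420,::-1],None,fx=3,fy=3,interpolation=cv2.INTER_CUBIC))
E
python3 plan.py .576,.2725,.111,-.124
```

```text
force: [0.3, 0.8, 0.6]
width: 0.431
gripper_force: 20.0
force: [0.5, -0.1, -1.1]
width: 0.437
gripper_force: 20.0
force: [-0.4, -0.2, 0.4]
width: 0.433
gripper_force: 20.0
clock 40.65 grasp [0.577  0.2701 0.2004] yaw -0.126 w 0.0396 F [-0.4 -0.2 -0.6] g 20.0
  0.002 -0.001 0.089 -0.002 rows>=1.8
--
```

View pics/side8.png

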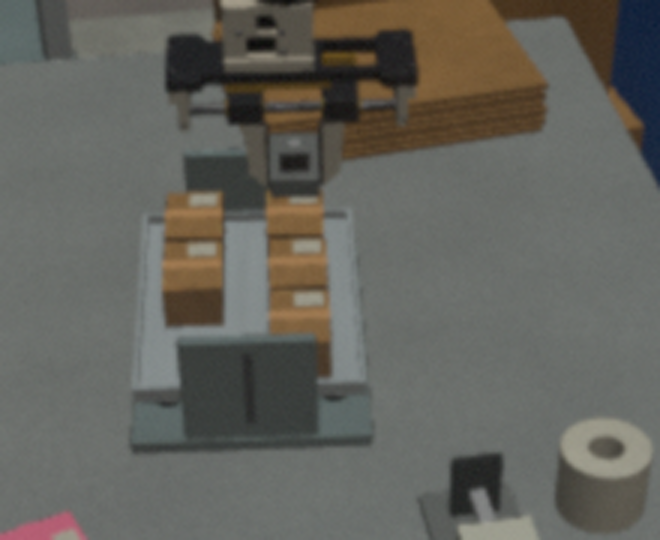

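The logger is still held level, screen up, above the middle carton of the far row. Lowering it now.

```bash
python3 -m inch '0.002 -0.001 0.03 0 0.03;0.002 -0.001 0.055 0 0.03;0.002 -0.001 0.072 0 0.03;0.002 -0.001 0.08 0 0.03;0.002 -0.001 0.085 0 0.03' | grep -E 'posi|force|width'
python3 -m inch '0 0 0.003 0 0.03;0 0 0.005 0 0.03;0 0 0.005 0 0.03;0 0 0.005 0 0.03' | grep -E 'posi|force|width'
python3 -m inch '0 0 0 0 0.045;0 0 0 0 0.05;0 0 0 0 0.055;0 0 0 0 0.06;0 0 0 0 0.06' | grep -E 'posi|force|width'
python3 -m inch '0 0 -0.02 0 0.06;0 0 -0.06 0 0.06;0 0 -0.1 0 0.06;0 0 -0.14 0 0.06;0 0 -0.14 0 0.06' | grep -E 'posi|force|width'
python3 -m inch '-0.1 -0.15 0 0 0.06;-0.1 -0.15 0 0 0.06;-0.1 -0.15 0 0 0.06;-0.1 -0.15 0 0 0.06;-0.1 -0.15 0 0 0.06' >/dev/null
python3 -m inch '0 0 0 0 0.06;0 0 0 0 0.06;0 0 0 0 0.06'| grep -E 'posi|force|width'
python3 - <<'E'
from h import *
im=arm.get_image('side'); t=arm.get_image('top')
a=cv2.resize(im[60:290,200:420],None,fx=2,fy=2); b=cv2.resize(t[120:300,80:260],(360,360)); 
v=np.zeros((460,800,3),np.uint8); v[:,:440]=a; v[:360,440:]=b; cv2.imwrite('pics/fin.png',v[:,:,::-1])
E
```

```text
position: [0.576, 0.273, 0.2742]
force: [-0.6, 0.6, -0.7]
width: 0.435
gripper_force: 20.0
position: [0.5756, 0.2742, 0.2703]
force: [-0.4, -0.6, -0.7]
width: 0.434
gripper_force: 20.0
position: [0.5755, 0.2741, 0.2697]
force: [0.9, -0.1, 0.1]
width: 0.646
gripper_force: 0.0
position: [0.5761, 0.2755, 0.4159]
force: [-0.8, 0.4, -0.5]
width: 0.655
gripper_force: 0.0
position: [0.4151, 0.1938, 0.4096]
force: [-0.4, -0.1, -0.4]
width: 0.651
gripper_force: 0.0
```

View pics/fin.png

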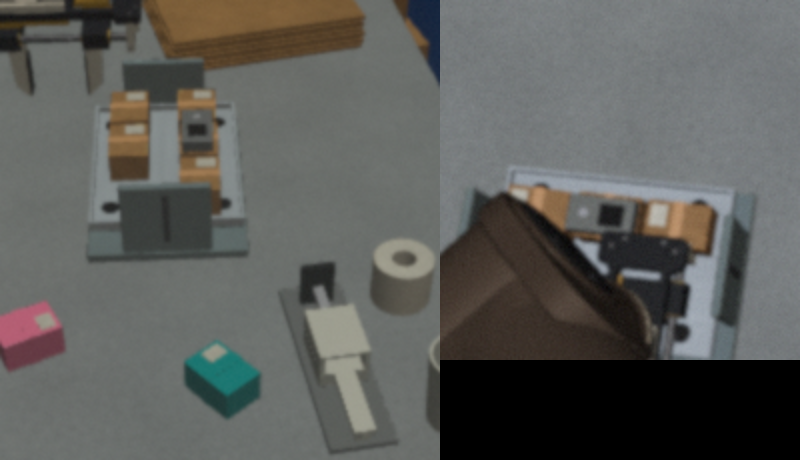

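The logger lies flat, screen up, on the middle carton at (198,128). All five cartons are in place, the ejector tab has sprung back, and the other bench things are where they were.

```bash
python3 -c "
from cell import arm
print(arm.sign_off())"
```

```text
the job is handed in; nothing more can be done
None
```

The job is handed in: all five cartons are flat, label up, on the lift, and the data logger lies screen up on top of them; the ejector has sprung back and the last pictures showed nothing else on the bench disturbed.

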